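# Wind the spray turntable and hold its dead-man lever at half travel

### The job

Wind up the spring-driven spray turntable: turn its upright wing key clockwise, in several part turns, until the key's pointer lines up with the raised rib at the front edge of the housing. Only then, with the fingertips, press the round pad of the dead-man lever down to half travel, where the lever is level and the brake is off (never right down to its bottom stop, which trips the emergency lock), and finish with the program still holding it level; do not let go. Leave the wooden block standing on the turntable and the tin and the jar to the right of the housing undisturbed.

Things in the scene. Friction and masses are not known exactly. Their poses are not given: they have to be found in the camera images.
- station: grey turntable unit, fixed to the bench: 340 mm wide (y), 90 mm high, x from -85 (front) to +95 mm; round turntable (120 mm across, top at z = 104 mm) at own [20, 0] mm, key at the left, lever at the right. Origin on its underside; x points to its back, away from the robot, y left, z up; yaw 0 to 0.38 rad. A fixed wooden crate, about 180 mm high, stands close in front of its right half.
- key (a joint): turn of the wing key about its upright axis, rad: grows clockwise seen from above; 0 = pointer straight to the back of the housing (+x of the unit), 3.14 = pointer at the rib in front (wound). It starts between 0 and 0.7; hard stop at 3.7. Turning takes 0.09 to 0.14 N m; a friction brake keeps it where it is left.
- key_wing (a point): centre of the key's upright flat wing, on the key's axis, 134 mm above the bench. The wing is 46 mm long (its own x, the direction of the pointer), 10 mm thick (its own y) and 36 mm high; it is gripped across the 10 mm from above. Below it 26 mm of stem is free above the housing. The pointer, 39 mm long from the axis, lies low, 98 mm above the bench, over a dark disc 76 mm across.
- index_rib (a point): top of the small raised rib (12 mm long, 5 mm wide) on the housing, 46 mm in front of the key's axis; the wound key's pointer points at it
- lever (a joint): angle of the dead-man lever, rad: 0 = let go (sprung up, sloping 0.25 rad upward to the front), 0.25 = level, half travel, 0.5 = bottom stop. Springs back; the push needed at the pad is about 3 N at 0, 6.5 N at level, 10 N at the bottom.
- lever_pad (a point): top centre of the round pad (36 mm across) at the lever's free end, which points to the front of the unit; 13 mm above the lever's centre line (along the lever's own z). 110 mm from the pivot. Let go it is about 180 mm above the bench, level 153 mm. A thin post beside the lever has its top flush with the lever bar's top when the lever is level.
- lever_pivot (a point): pivot pin of the lever, 140 mm above the bench, fixed to the unit; axis along the unit's y
- work_block: wooden block 50 x 60 x 40 mm standing loose on the turntable; origin at the centre of its underside
- grease_tin: round tin 69 mm across, 50 mm high, loose on the bench to the right of the unit; origin at the centre of its underside
- nut_jar: small jar 51 mm across, 65 mm high, loose on the bench to the right of the unit, in front of or behind the tin; origin at the centre of its underside
Things that resemble listed ones, but are neither listed nor needed, are in the scene too. There is more than one size of the work_block; the one meant has the size given above. What is shaped like the nut_jar but blue is not meant.

How it is judged (in metres and radians):
On the way, in this order (a step that is already met when the one before it is completed fails the run):
1. the key is wound until its pointer is at the rib (value of joint key between 2.92 and 3.36 rad), for 0.2 s.
2. the lever is pressed to level by the fingers (value of joint lever between 0.17 and 0.33 rad and contact force between the fingers and lever above 2 N), for 0.3 s.
At the end, for the whole second after the job is handed in: The key stands within 0.22 rad of the rib, and through the last second the fingers hold the lever within 0.08 rad of level with more than 2 N on it; the block is within 15 mm, the tin and the jar within 25 mm of where they stood, all upright (all of step 1 and all of step 2 and distance of work_block from where it was at the start of the episode below 0.015 m and angle between work_block's own z axis and vertical below 0.15 rad and distance of each of grease_tin, nut_jar from where it was at the start of the episode below 0.025 m and angle between each of grease_tin, nut_jar's own z axis and vertical below 0.2 rad); the arm keeps its last pose, push and grip.
It fails at once if the lever is pressed before the key is wound (value of joint lever above 0.1 rad and value of joint key below 2.9 rad).
It fails at once if the lever is pressed down to its bottom stop (value of joint lever above 0.46 rad).
It fails at once if the block on the turntable is disturbed (distance of work_block from where it was at the start of the episode above 0.015 m or angle between work_block's own z axis and vertical above 0.15 rad).
It fails at once if the tin or the jar is disturbed (distance of any of grease_tin, nut_jar from where it was at the start of the episode above 0.025 m).
It also fails if it takes over 72 s, if anything falls off the work surface, if the arm or the gripper's body presses on something with over 40 N, if the wrist force passes 120 N, or if a joint passes its speed limit or range.

### The arm

A 7-joint arm with a two-finger parallel gripper is mounted at the origin on a cart in front of the work surface, level with it; the furniture and walls round the work are solid. World frame = base frame: x ahead of the robot, y to its left, z up, the work surface at z = 0. Lengths are in m, angles in degrees, forces in N, time in s.
With the tool pointing down it reaches from about 0.4 to 0.9 m from the base axis. Payload 5.5 kg.
Tool frame: the origin (TCP) lies midway between the tips of the shut fingers; the grasp point (between the pads) lies 19 mm behind it (pinch_z is the distance from the TCP to the grasp point, in m); z points along the fingers, y is the line along which they close (so a half turn about z gives the same grasp; the last joint's range is limited). The gripper opens to 92 mm and grips with 3 to 60 N. Pads are 19 mm wide; open, the fingers measure 130 mm over their backs; the gripper's body (75 mm by 190 mm) begins 47 mm behind the grasp point.
Start: joints at [-56.425, 28.699, -24.465, 88.831, 12.651, 65.22, -12.049], TCP at [0.206, 0.616, 0.227] pointing down, gripper open.
Joint ranges: [-164.97, 164.97], [-17.58, 116.51], [-87.97, 89.64], [11.32, 138.91], [-80.73, 260.73], [10.89, 115.49], [-147.41, 147.41]. Speed limits (degrees/s): [147.25, 147.25, 180, 180, 180, 180, 180].

### API

Orientations are given as a 3x3 rotation matrix whose columns are the frame's x, y, z axes.
In Python, from rig import * gives the robot as it stands.
- The arm moves only by the tool send_rows, never from a script. Its argument "steps" is a list of rows, each a list of 6 numbers: the shift along the world's x, y, z in m, then the turn, a rotation vector about the world's x, y, z in degrees. A call has exactly 5 rows; each row is the pose to reach, as a shift and turn from the pose commanded when the call began; what a row does not reach only later rows make up. A row lasts 1/12 s, in which the tool goes at most 41.7 mm and 7.16 degrees, less where a joint would pass 70% of its speed; a pose out of reach is approached as far as the arm can. A call with a gripper value outside its range is refused whole. "grip" is the finger opening in m, from 0 to 0.0918, set as the call begins (left out, the last holds). The fingers move at their own pace and stop on an object; "grip_force" is the grip in N (left out, the last holds). Time passes only in rows, so rows that repeat a pose let the fingers close, or fill a call up. It gives the time, the measured TCP pose, the force, the opening and the grip force at its end, in the units of the state.
- state(): the state, without advancing time (a new reading comes with each control period).
- capture(name): name is "scene" or "side" or "wrist"; returns the picture (420x560x3 uint8, red, green, blue); there is no depth.
- camera_info(name): a dict with "intrinsics" (3x3 intrinsics, pixels), "eye" and "rotation" of the camera in the world. Camera axes: x right, y down, z forward; pixel columns grow to the right and rows downward; lengths in m; the calibration is good to about 2 mm. A picture is of the moment at which its call begins: read the wrist's pose just before it. camera_info takes no time and is no camera call; for the wrist camera it gives the pose at the moment of the call.
- job_done(): hands the job in; it is judged then, once.
The state is a dict: "clock": time; "qpos": joint angles; "dq": joint speeds; "joint_torque": joint torques, N m; "tcp_pos": TCP position; "eef_rot": TCP orientation; "wrist_force": force on the tool from outside, world axes, zero at the start; "moment": the same for the moment, N m; "opening": finger opening in m; "grip_force": force on a finger pad.
Only numpy, scipy, OpenCV 4.12 (cv2) and the standard library are available. Lean on these libraries where they do the work, as an engineer would, in place of code of your own. Each camera call takes 0.05 s, during which the arm holds its last target. There are 200 camera calls.

## Working session

There is one attempt and no reset: what is moved stays moved. The work goes in short steps, Python scripts to look and compute and a tool call to move; the robot and the scene stay as the last step left them, time stands still between calls to the robot, and variables do not carry over. Pictures are saved under pics/ and viewed, at most 10 in all, crops included, and the job is handed in when it is done.

Besides the shell and the picture viewer there is one more tool, called after "Emit:" in YAML: its name, and indented under it one key for each argument. send_rows: Moves the arm, as the interface text tells. Its arguments: {"type":"object","properties":{"steps":{"type":"array","items":{"type":"array","items":{"type":"number"}}},"grip":{"type":"number"},"grip_force":{"type":"number"}},"required":["steps"]}

```bash
mkdir -p pics; python3 - <<'E'
from rig import *
import cv2,numpy as np
s=state();print(s['clock'],s['tcp_pos'],s['eef_rot'],s['opening'])
for n in('scene','side'):
    im=capture(n);cv2.imwrite(f'pics/{n}0.png',im[...,::-1]);c=camera_info(n);print(n,c)
E
```

```text
0.0 [0.2060031  0.61572602 0.22566442] [[-9.48379113e-01  3.17138166e-01 -6.63981313e-04]
 [ 3.17138860e-01  9.48377217e-01 -1.89675117e-03]
 [ 2.81725612e-05 -2.00941347e-03 -9.99997981e-01]] 0.09177985887844611
scene {'intrinsics': array([[481.15749556,   0.        , 273.04280178],
       [  0.        , 481.15749556, 213.26741063],
       [  0.        ,   0.        ,   1.        ]]), 'eye': array([ 0.20193047, -0.59506866,  0.90199493]), 'rotation': array([[ 0.85071399, -0.34025425,  0.40064044],
       [-0.52562484, -0.55367225,  0.64588355],
       [ 0.00205887, -0.76004874, -0.64986282]])}
side {'intrinsics': array([[422.39375905,   0.        , 281.57812771],
       [  0.        , 422.39375905, 209.20279919],
       [  0.        ,   0.        ,   1.        ]]), 'eye': array([0.69421828, 0.80784281, 0.8490568 ]), 'rotation': array([[-0.9991953 ,  0.01328552, -0.0378451 ],
       [ 0.03514737,  0.74460982, -0.66657399],
       [ 0.01932406, -0.66736775, -0.74447758]])}
```

View pics/scene0.png

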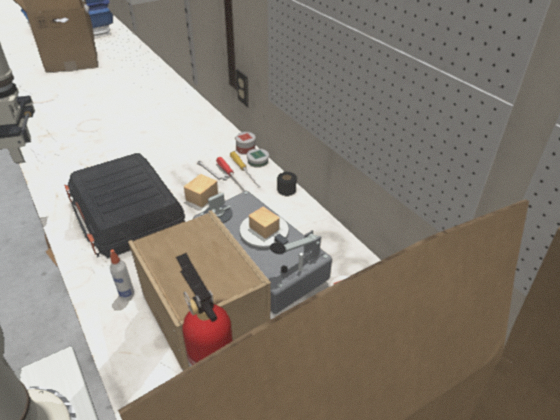

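View pics/side0.png

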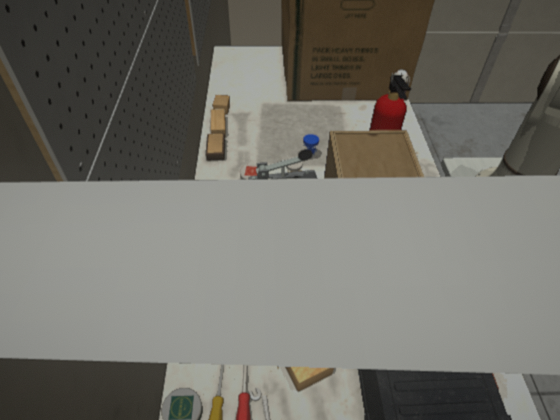

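The scene view shows the unit: key near (217,207), turntable (264,229), lever pad (279,243), crate in front. The middle of the side view is hidden by a white band. I'll enlarge the scene view and get rough positions.

```bash
cat > h.py <<'E'
from rig import *
import cv2,numpy as np
def ray(c,uv):
    K=c['intrinsics'];d=np.array(c['rotation'])@np.linalg.inv(K)@np.array([uv[0],uv[1],1.]);return np.array(c['eye']),d
def onz(c,uv,z):
    e,d=ray(c,uv);return e+d*(z-e[2])/d[2]
def proj(c,p):
    q=np.array(c['rotation']).T@(np.array(p)-c['eye']);q=c['intrinsics']@q;return q[:2]/q[2]
E
python3 - <<'E'
from h import *
c=camera_info('scene')
for n,uv,z in(('key',(217,203),.134),('tt',(264,229),.104),('pad',(279,243),.18),('piv',(310,240),.14),('crate',(195,245),.18)):print(n,onz(c,uv,z).round(3))
im=cv2.imread('pics/scene0.png')
cv2.imwrite('pics/crop0.png',cv2.resize(im[125:315,170:340],None,fx=3.15,fy=3.15,interpolation=cv2.INTER_CUBIC)[:598])
E
```

```text
key [0.576 0.276 0.134]
tt [0.644 0.159 0.104]
pad [0.606 0.032 0.18 ]
piv [0.694 0.038 0.14 ]
crate [0.45  0.121 0.18 ]
```

View pics/crop0.png

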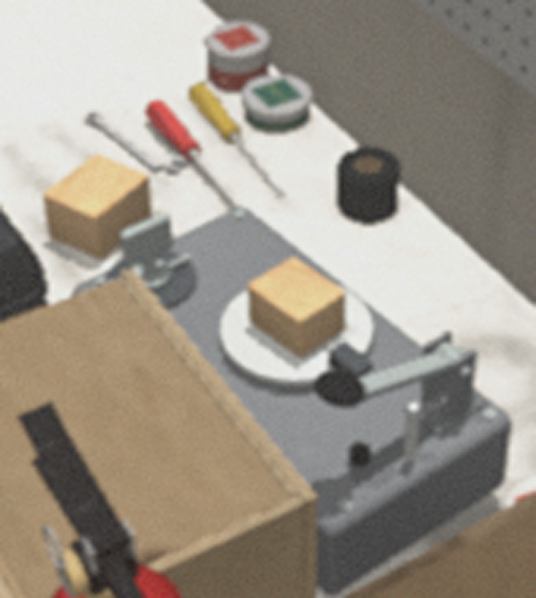

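The enlarged crop shows the key wing at about (150,240), with its pointer running right and back. The block is on the turntable, and the lever's black pad is at (340,388). Next I'll move up and over the key for a wrist view.

Emit:
send_rows:
  steps:
    - [0.02,-0.02,0.03,0,0,0]
    - [0.045,-0.045,0.055,0,0,0]
    - [0.07,-0.07,0.08,0,0,0]
    - [0.095,-0.095,0.105,0,0,0]
    - [0.12,-0.12,0.12,0,0,0]

```text
clock: 0.52
tcp_pos: [0.3254, 0.4971, 0.348]
eef_rot: [[-0.949, 0.316, 0.0], [0.316, 0.949, 0.002], [0.0, 0.002, -1.0]]
wrist_force: [1.0, 1.9, 0.7]
opening: 0.0922
grip_force: 0.0
```

Emit:
send_rows:
  steps:
    - [0.025,-0.025,0.01,0,0,0]
    - [0.05,-0.05,0.01,0,0,0]
    - [0.075,-0.075,0.01,0,0,0]
    - [0.1,-0.1,0.01,0,0,0]
    - [0.125,-0.125,0.01,0,0,0]

```text
clock: 0.93
tcp_pos: [0.451, 0.3708, 0.3559]
eef_rot: [[-0.948, 0.317, -0.0], [0.317, 0.948, -0.0], [0.0, -0.0, -1.0]]
wrist_force: [0.2, 0.9, 0.3]
opening: 0.092
grip_force: 0.0
```

Emit:
send_rows:
  steps:
    - [0.02,-0.025,0,0,0,0]
    - [0.04,-0.05,0,0,0,0]
    - [0.06,-0.07,0,0,0,0]
    - [0.06,-0.07,0,0,0,0]
    - [0.06,-0.07,0,0,0,0]

```text
clock: 1.35
tcp_pos: [0.5115, 0.3001, 0.3554]
eef_rot: [[-0.947, 0.322, -0.001], [0.322, 0.947, -0.001], [0.0, -0.001, -1.0]]
wrist_force: [-0.7, 0.6, -0.1]
opening: 0.0916
grip_force: 0.0
```

```bash
python3 - <<'E'
from h import *
s=state();print(s['clock'],s['tcp_pos'],s['qpos']);c=camera_info('wrist');print(c)
im=capture('wrist');cv2.imwrite('pics/w1.png',im[...,::-1])
E
```

```text
1.35 [0.51145483 0.3000759  0.35535347] [-20.95767387  16.33334242 -15.27816036  87.99742713   4.3946796
  76.33057264  34.54471856]
{'intrinsics': array([[358.93284527,   0.        , 278.05880481],
       [  0.        , 358.93284527, 205.22826058],
       [  0.        ,   0.        ,   1.        ]]), 'eye': array([0.44470749, 0.32220325, 0.51308479]), 'rotation': array([[ 0.32201627,  0.91434087,  0.24553268],
       [ 0.94673226, -0.31048136, -0.08543625],
       [-0.00188454,  0.25996558, -0.96561605]])}
```

View pics/w1.png

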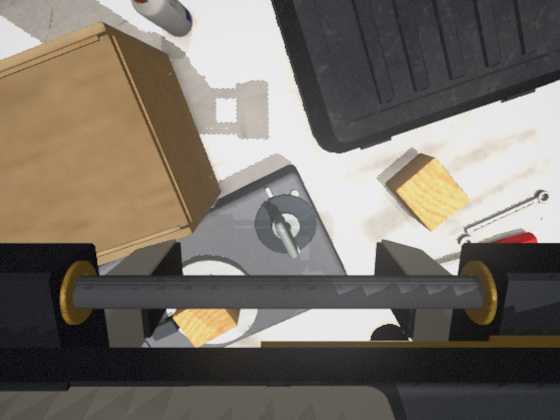

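The wrist view shows the key's dark disc near (285,222) and the housing's left front corner at (293,168). I'll enlarge that part.

```bash
python3 - <<'E'
from h import *
im=cv2.imread('pics/w1.png')
cv2.imwrite('pics/crop1.png',cv2.resize(im[155:285,215:355],None,fx=4.5,fy=4.5,interpolation=cv2.INTER_CUBIC))
E
```

```text
(no output)
```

View pics/crop1.png

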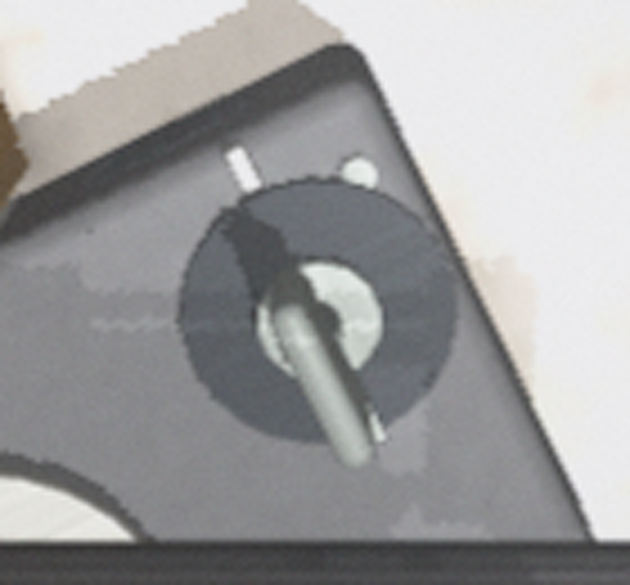

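Clear view: in the crop the rib is at (242,170), the disc centre at (319,310), and the wing top runs from (290,308) to (358,452). The pointer tip shows at (380,436), towards the back.

```bash
python3 - <<'E'
from h import *
eye=[0.44470749, 0.32220325, 0.51308479]
c=camera_info('wrist')
f=lambda u,v,z:onz(c,(215+(u+.5)/4.5-.5,155+(v+.5)/4.5-.5),z)
P=dict(disc=f(319,310,.092),rib=f(242,170,.094),wa=f(288,305,.152),wb=f(360,460,.152),tip=f(380,437,.098),fl=f(345,43,.09),fr=f(0,215,.09),bl=f(590,540,.09))
for k,v in P.items():print(k,v.round(4))
w=(P['wa']+P['wb'])/2;print('wingc',w)
a=lambda d:np.degrees(np.arctan2(d[1],d[0]))
d=P['disc']
print('rib dir+180',a(d-P['rib']),np.hypot(*(d-P['rib'])[:2]),'wing',a(P['wb']-P['wa']),np.hypot(*(P['wb']-P['wa'])[:2]),'tip',a(P['tip']-d),'tip-wing', a(P['tip']-w),'front y',a(P['fl']-P['fr'])-90,'side',a(P['bl']-P['fl']))
E
```

```text
disc [0.5754 0.2886 0.092 ]
rib [0.5311 0.2816 0.094 ]
wa [0.5531 0.2871 0.152 ]
wb [0.5957 0.2911 0.152 ]
tip [0.6138 0.2935 0.098 ]
fl [0.5081 0.3181 0.09  ]
fr [0.5229 0.215  0.09  ]
bl [0.6663 0.3403 0.09  ]
wingc [0.57442176 0.28909879 0.152     ]
rib dir+180 8.964151090191695 0.04485936023206941 wing 5.317459650351714 0.04283540035919913 tip 7.292585310375606 tip-wing 6.410432814809613 front y 8.128541318504048 side 7.9862674219621015
```

Unit yaw is about 8.3° and the wing is at about 6°, so the key reads about 0.04 rad. Its axis is near (0.575, 0.289). I'll line up over it and descend.

Emit:
send_rows:
  steps:
    - [0.02,-0.004,-0.02,0,0,6]
    - [0.04,-0.008,-0.04,0,0,12]
    - [0.064,-0.0115,-0.06,0,0,18]
    - [0.064,-0.0115,-0.08,0,0,24.5]
    - [0.064,-0.0115,-0.1,0,0,24.5]

```text
clock: 1.82
tcp_pos: [0.574, 0.2919, 0.2545]
eef_rot: [[-0.994, -0.111, -0.001], [-0.111, 0.994, 0.001], [0.001, 0.001, -1.0]]
wrist_force: [0.1, 0.2, 0.5]
opening: 0.0916
grip_force: 0.0
```

Emit:
send_rows:
  steps:
    - [0,0,-0.02,0,0,0]
    - [0,0,-0.04,0,0,0]
    - [0,0,-0.05,0,0,0]
    - [0,0,-0.06,0,0,0]
    - [0,0,-0.06,0,0,0]

```text
clock: 2.23
tcp_pos: [0.5725, 0.2915, 0.1942]
eef_rot: [[-0.994, -0.106, -0.003], [-0.106, 0.994, -0.001], [0.003, -0.001, -1.0]]
wrist_force: [0.2, 0.4, -0.5]
opening: 0.0921
grip_force: 0.0
```

```bash
python3 - <<'E'
from h import *
s=state();print(s['clock'],s['tcp_pos'],s['qpos'],s['wrist_force']);c=camera_info('wrist')
R=s['eef_rot'];print(np.degrees(np.arctan2(R[1,0],R[0,0])),R[:,2])
for p in [(.5754,.2886,.152),(.5311,.2816,.094)]:print(proj(c,p))
im=capture('wrist');cv2.imwrite('pics/w2.png',im[...,::-1])
E
```

```text
2.2333 [0.57248398 0.29152051 0.19415982] [-16.91514926  28.84105667 -17.1399098   91.81332202   9.3040464
  60.93594468  59.49886794] [ 0.20045346  0.40768878 -0.45347672]
-173.8925523469179 [-3.09943722e-03 -9.32383929e-04 -9.99994762e-01]
[273.63943467 237.12175717]
[271.35256599 150.18144373]
```

View pics/w2.png

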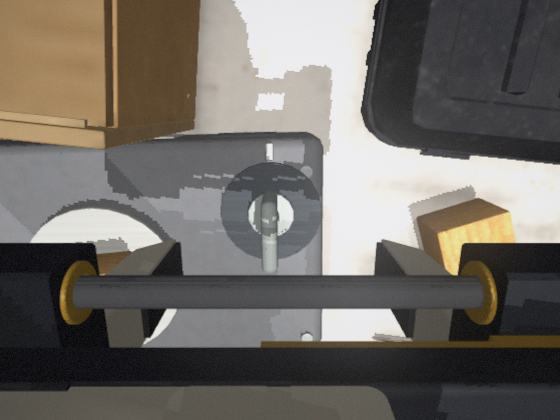

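The wing (col 269, rows 205–270) is aligned with the tool and sits about 4.7 mm to one side, and the rib is at (269,152). I'll correct the offset, go down and grip.

Emit:
send_rows:
  steps:
    - [0.0025,-0.0045,-0.01,0,0,0]
    - [0.0025,-0.0045,-0.03,0,0,0]
    - [0.0025,-0.0045,-0.05,0,0,0]
    - [0.0025,-0.0045,-0.069,0,0,0]
    - [0.0025,-0.0045,-0.069,0,0,0]

```text
clock: 2.7
tcp_pos: [0.575, 0.2848, 0.1238]
eef_rot: [[-0.995, -0.104, -0.004], [-0.104, 0.995, -0.003], [0.005, -0.002, -1.0]]
wrist_force: [-0.7, -0.5, -1.1]
opening: 0.0916
grip_force: 0.0
```

Emit:
send_rows:
  steps:
    - [0,0,0,0,0,0]
    - [0,0,0,0,0,0]
    - [0,0,0,0,0,0]
    - [0,0,0,0,0,0]
    - [0,0,0,0,0,0]
  grip: 0.0
  grip_force: 40

```text
clock: 3.12
tcp_pos: [0.5774, 0.2868, 0.1284]
eef_rot: [[-0.995, -0.105, 0.002], [-0.105, 0.995, 0.001], [-0.002, 0.001, -1.0]]
wrist_force: [-0.1, 0.7, 0.0]
opening: 0.0631
grip_force: 0.0
```

Emit:
send_rows:
  steps:
    - [0,0,0,0,0,0]
    - [0,0,0,0,0,0]
    - [0,0,0,0,0,0]
    - [0,0,0,0,0,0]
    - [0,0,0,0,0,0]

```text
clock: 3.53
tcp_pos: [0.5766, 0.2864, 0.1271]
eef_rot: [[-0.995, -0.105, -0.0], [-0.105, 0.995, 0.0], [0.0, 0.0, -1.0]]
wrist_force: [0.4, 0.1, 0.2]
opening: 0.0297
grip_force: 0.0
```

Emit:
send_rows:
  steps:
    - [0,0,0,0,0,0]
    - [0,0,0,0,0,0]
    - [0,0,0,0,0,0]
    - [0,0,0,0,0,0]
    - [0,0,0,0,0,0]

```text
clock: 3.95
tcp_pos: [0.5766, 0.2864, 0.1271]
eef_rot: [[-0.994, -0.105, -0.0], [-0.105, 0.994, -0.0], [0.0, -0.0, -1.0]]
wrist_force: [0.6, 0.5, -0.1]
opening: 0.01
grip_force: 40.0
```

Emit:
send_rows:
  steps:
    - [0,0,0,0,0,0]
    - [0,0,0,0,0,0]
    - [0,0,0,0,0,0]
    - [0,0,0,0,0,0]
    - [0,0,0,0,0,0]

```text
clock: 4.37
tcp_pos: [0.5766, 0.2864, 0.127]
eef_rot: [[-0.995, -0.105, -0.0], [-0.105, 0.995, -0.0], [0.0, 0.0, -1.0]]
wrist_force: [0.4, -0.1, -1.0]
opening: 0.0095
grip_force: 40.0
```

Gripped well, with the opening at 10 mm and almost no side force. Turning clockwise now.

Emit:
send_rows:
  steps:
    - [0,0,0,0,0,-6]
    - [0,0,0,0,0,-12]
    - [0,0,0,0,0,-18]
    - [0,0,0,0,0,-24]
    - [0,0,0,0,0,-30]

```text
clock: 4.78
tcp_pos: [0.5768, 0.2872, 0.127]
eef_rot: [[-0.912, 0.411, 0.0], [0.411, 0.912, 0.001], [0.0, 0.001, -1.0]]
wrist_force: [1.5, 2.2, -2.9]
opening: 0.0096
grip_force: 40.0
```

Emit:
send_rows:
  steps:
    - [0,0,0,0,0,-6]
    - [0,0,0,0,0,-12]
    - [0,0,0,0,0,-18]
    - [0,0,0,0,0,-24]
    - [0,0,0,0,0,-30]

```text
clock: 5.2
tcp_pos: [0.5773, 0.2879, 0.1271]
eef_rot: [[-0.584, 0.811, 0.002], [0.811, 0.584, 0.002], [0.001, 0.003, -1.0]]
wrist_force: [2.9, 3.0, -3.9]
opening: 0.0098
grip_force: 40.0
```

Emit:
send_rows:
  steps:
    - [0,0,0,0,0,0]
    - [0,0,0,0,0,0]
    - [0,0,0,0,0,0]
    - [0,0,0,0,0,0]
    - [0,0,0,0,0,0]
  grip: 0.025

```text
clock: 5.62
tcp_pos: [0.5766, 0.2862, 0.1272]
eef_rot: [[-0.589, 0.808, -0.0], [0.808, 0.589, 0.0], [0.0, -0.0, -1.0]]
wrist_force: [0.4, -0.1, -0.7]
opening: 0.0251
grip_force: 0.0
```

Emit:
send_rows:
  steps:
    - [0,0,0,0,0,0]
    - [0,0,0,0,0,0]
    - [0,0,0,0,0,0]
    - [0,0,0,0,0,0]
    - [0,0,0,0,0,0]
  grip: 0.0

```text
clock: 6.03
tcp_pos: [0.5778, 0.2871, 0.1273]
eef_rot: [[-0.588, 0.809, 0.002], [0.809, 0.588, 0.001], [-0.0, 0.003, -1.0]]
wrist_force: [4.3, 2.3, -4.0]
opening: 0.0099
grip_force: 40.0
```

Emit:
send_rows:
  steps:
    - [0,0,0,0,0,0]
    - [0,0,0,0,0,0]
    - [0,0,0,0,0,0]
    - [0,0,0,0,0,0]
    - [0,0,0,0,0,0]

```text
clock: 6.45
tcp_pos: [0.5778, 0.2871, 0.1273]
eef_rot: [[-0.588, 0.809, 0.002], [0.809, 0.588, 0.001], [-0.0, 0.003, -1.0]]
wrist_force: [5.3, 2.4, -3.7]
opening: 0.0098
grip_force: 40.0
```

Emit:
send_rows:
  steps:
    - [0,0,0,0,0,-6]
    - [0,0,0,0,0,-12]
    - [0,0,0,0,0,-18]
    - [0,0,0,0,0,-24]
    - [0,0,0,0,0,-30]

```text
clock: 6.87
tcp_pos: [0.5782, 0.2872, 0.1273]
eef_rot: [[-0.1, 0.995, 0.003], [0.995, 0.1, 0.002], [0.001, 0.003, -1.0]]
wrist_force: [4.8, 3.1, -6.0]
opening: 0.0095
grip_force: 40.0
```

Emit:
send_rows:
  steps:
    - [0,0,0,0,0,-6]
    - [0,0,0,0,0,-12]
    - [0,0,0,0,0,-18]
    - [0,0,0,0,0,-24]
    - [0,0,0,0,0,-30]

```text
clock: 7.28
tcp_pos: [0.5785, 0.2872, 0.1273]
eef_rot: [[0.411, 0.912, 0.004], [0.912, -0.411, 0.001], [0.003, 0.003, -1.0]]
wrist_force: [6.6, 2.6, -4.4]
opening: 0.0096
grip_force: 40.0
```

```bash
python3 -c "
from h import *
s=state();R=s['eef_rot'];print(s['clock'],s['tcp_pos'],s['qpos'],s['moment'],np.degrees(np.arctan2(R[1,0],R[0,0])))"
```

```text
7.2833 [0.57852474 0.28718467 0.1273385 ] [-37.26335228  32.44512259  11.65840202  95.37737478  -7.79306567
  52.73887608 -46.93299916] [ 0.42647321 -1.28731432  0.11766888] 65.74142439983314
```

Emit:
send_rows:
  steps:
    - [0,0,0,0,0,0]
    - [0,0,0,0,0,0]
    - [0,0,0,0,0,0]
    - [0.001,0.001,0,0,0,0]
    - [0.002,0.001,0,0,0,0]
  grip: 0.025

```text
clock: 7.7
tcp_pos: [0.5783, 0.2876, 0.1271]
eef_rot: [[0.406, 0.914, -0.001], [0.914, -0.406, 0.0], [-0.0, -0.001, -1.0]]
wrist_force: [0.1, 0.2, 1.3]
opening: 0.025
grip_force: 0.0
```

Emit:
send_rows:
  steps:
    - [0,0,0,0,0,0]
    - [0,0,0,0,0,0]
    - [0,0,0,0,0,0]
    - [0,0,0,0,0,0]
    - [0,0,0,0,0,0]
  grip: 0.0

```text
clock: 8.12
tcp_pos: [0.5787, 0.2873, 0.1271]
eef_rot: [[0.407, 0.914, 0.0], [0.914, -0.407, -0.0], [-0.0, 0.0, -1.0]]
wrist_force: [0.4, -0.3, -0.3]
opening: 0.0099
grip_force: 40.0
```

Emit:
send_rows:
  steps:
    - [0,0,0,0,0,0]
    - [0,0,0,0,0,0]
    - [0,0,0,0,0,-6]
    - [0,0,0,0,0,-12]
    - [0,0,0,0,0,-18]

```text
clock: 8.53
tcp_pos: [0.5789, 0.2872, 0.1271]
eef_rot: [[0.673, 0.74, 0.0], [0.74, -0.673, -0.0], [0.0, 0.0, -1.0]]
wrist_force: [0.8, -0.9, -1.7]
opening: 0.0096
grip_force: 40.0
```

Emit:
send_rows:
  steps:
    - [0,0,0,0,0,-6]
    - [0,0,0,0,0,-12]
    - [0,0,0,0,0,-18]
    - [0,0,0,0,0,-24]
    - [0,0,0,0,0,-29]

```text
clock: 8.95
tcp_pos: [0.5791, 0.2868, 0.1271]
eef_rot: [[0.947, 0.321, 0.001], [0.321, -0.947, -0.001], [0.0, 0.001, -1.0]]
wrist_force: [1.1, -1.1, -1.9]
opening: 0.01
grip_force: 40.0
```

Emit:
send_rows:
  steps:
    - [0,0,0,0,0,-4]
    - [0,0,0,0,0,-8]
    - [0,0,0,0,0,-10]
    - [0,0,0,0,0,-10]
    - [0,0,0,0,0,-10]

```text
clock: 9.37
tcp_pos: [0.5791, 0.2867, 0.1271]
eef_rot: [[0.988, 0.157, 0.001], [0.157, -0.988, -0.001], [0.001, 0.001, -1.0]]
wrist_force: [0.3, -2.0, -0.4]
opening: 0.0096
grip_force: 40.0
```

```bash
python3 -c "
from h import *
s=state();R=s['eef_rot'];print(s['clock'],s['tcp_pos'],s['qpos'],s['moment'],np.degrees(np.arctan2(R[1,0],R[0,0])))"
```

```text
9.3667 [0.57911456 0.28673896 0.12710817] [-46.7147096   34.29742755  25.11542765  95.48380655 -17.10948094
  54.03859659 -96.25703133] [-0.5079612  -0.21342655 -0.0294811 ] 9.046659732667099
```

The key is wound: tool yaw is about 9°, so the pointer is at the rib. Now I'll release, rise, and look at the key and lever.

Emit:
send_rows:
  steps:
    - [0,0,0,0,0,0]
    - [0,0,0,0,0,0]
    - [0,0,0,0,0,0]
    - [0,0,0,0,0,0]
    - [0,0,0.01,0,0,0]
  grip: 0.04

```text
clock: 9.78
tcp_pos: [0.577, 0.2872, 0.1354]
eef_rot: [[0.988, 0.157, -0.003], [0.157, -0.988, -0.002], [-0.004, 0.001, -1.0]]
wrist_force: [-0.8, 0.5, -1.4]
opening: 0.0373
grip_force: 0.0
```

Emit:
send_rows:
  steps:
    - [0,0,0.03,0,0,0]
    - [0,0,0.06,0,0,0]
    - [0,0,0.09,0,0,0]
    - [0,0,0.12,0,0,0]
    - [0,0,0.15,0,0,0]

```text
clock: 10.2
tcp_pos: [0.5785, 0.2874, 0.2896]
eef_rot: [[0.988, 0.157, 0.001], [0.157, -0.988, 0.0], [0.001, -0.0, -1.0]]
wrist_force: [0.4, -0.5, -0.0]
opening: 0.04
grip_force: 0.0
```

Emit:
send_rows:
  steps:
    - [-0.01,-0.03,0.02,0,0,0]
    - [-0.02,-0.06,0.04,0,0,0]
    - [-0.03,-0.09,0.06,0,0,0]
    - [-0.04,-0.12,0.08,0,0,0]
    - [-0.04,-0.12,0.08,0,0,0]
  grip: 0.0

```text
clock: 10.62
tcp_pos: [0.5401, 0.1596, 0.3733]
eef_rot: [[0.989, 0.147, 0.007], [0.147, -0.989, 0.002], [0.007, -0.0, -1.0]]
wrist_force: [1.6, -1.0, 0.4]
opening: 0.0109
grip_force: 0.0
```

```bash
python3 - <<'E'
from h import *
s=state();print(s['clock'],s['tcp_pos'],s['qpos'].round(1));c=camera_info('wrist');np.savez('w3.npz',**c)
im=capture('wrist');cv2.imwrite('pics/w3.png',im[...,::-1])
print(c['eye'],proj(c,(.606,.032,.18)),proj(c,(.578,.287,.152)))
E
```

```text
10.6167 [0.54009978 0.15955145 0.37327916] [-46.1  12.6  32.3  92.3  -6.8  76.8 -94.3]
[0.60707718 0.16912189 0.53150403] [418.69544596 134.37327843] [160.72459732 123.07540358]
```

View pics/w3.png

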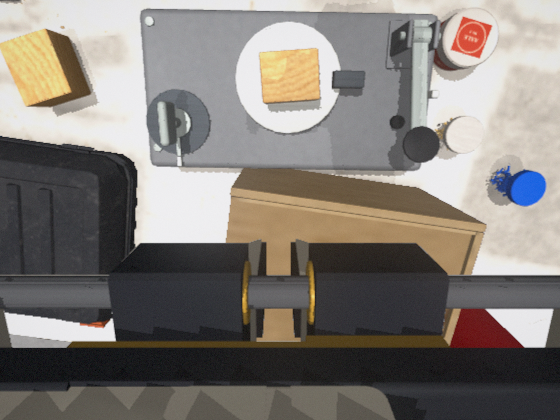

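The wound key's pointer, (180,150), lines up with the rib at (180,160). The lever's black pad is at (421,144), with the jar and tin to its right. Now I'll measure the pad and check the key angle.

```bash
python3 - <<'E'
from h import *
c=dict(np.load('w3.npz'));im=cv2.imread('pics/w3.png');g=im.max(2)
m=(g<60).astype(np.uint8);m[:120]=0;m[168:]=0;m[:,:402]=0;m[:,442:]=0
n,l,st,ce=cv2.connectedComponentsWithStats(m)
for i in range(1,n):
    if st[i,4]>100:
        print(st[i],ce[i],onz(c,ce[i],.180).round(4))
bl=onz(c,(147,12),.09);br=onz(c,(438,15),.09);fl=onz(c,(153,165),.09)
a=lambda d:np.degrees(np.arctan2(d[1],d[0]))
print('yaw',a(bl-br)-90)
wa,wb=onz(c,(164,103),.152),onz(c,(168,143),.152);print('wing',a(wa-wb),(wa+wb)/2)
for p in((420,32),(421,120)):print(onz(c,p,.155))
E
```

```text
yaw 7.915532321469939
wing 9.807619796362966 [0.5786029  0.28157855 0.152     ]
[0.70053787 0.04471671 0.155     ]
[0.62032556 0.02344964 0.155     ]
```

```bash
python3 - <<'E'
import cv2
im=cv2.imread('pics/w3.png');a=cv2.resize(im[80:180,130:230],None,fx=4,fy=4,interpolation=2);b=cv2.resize(im[80:180,375:475],None,fx=4,fy=4,interpolation=2)
cv2.imwrite('pics/crop3.png',cv2.hconcat([a,b]))
E
```

```text
(no output)
```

View pics/crop3.png

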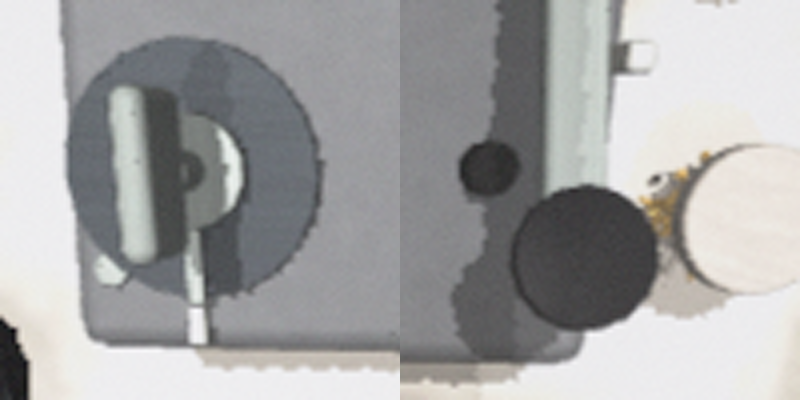

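Pointer on the rib is confirmed. The arm may still have been settling, so I'll re-measure the pad now that it is still, using the known key axis as a check.

Emit:
send_rows:
  steps:
    - [0,0,0,0,0,0]
    - [0,0,0,0,0,0]
    - [0,0,0,0,0,0]
    - [0,0,0,0,0,0]
    - [0,0,0,0,0,0]

```text
clock: 11.08
tcp_pos: [0.5384, 0.1683, 0.3661]
eef_rot: [[0.987, 0.158, -0.001], [0.158, -0.987, -0.001], [-0.002, 0.001, -1.0]]
wrist_force: [0.0, 0.2, -0.7]
opening: 0.0003
grip_force: 0.0
```

```bash
python3 - <<'E'
from h import *
s=state();R=s['eef_rot'];print(s['clock'],s['tcp_pos'],s['opening'],np.degrees(np.arctan2(R[1,0],R[0,0])));c=camera_info('wrist')
im=capture('wrist');cv2.imwrite('pics/w4.png',im[...,::-1]);g=cv2.cvtColor(im,cv2.COLOR_RGB2GRAY)
m=(g<75).astype(np.uint8);m=cv2.morphologyEx(m,cv2.MORPH_OPEN,cv2.getStructuringElement(2,(9,9)))
n,l,st,ce=cv2.connectedComponentsWithStats(m)
for i in range(1,n):
    if 300<st[i,4]<2500: print(st[i],ce[i],onz(c,ce[i],.180).round(4))
k=cv2.HoughCircles(cv2.medianBlur(g,5),cv2.HOUGH_GRADIENT,1,20,param1=80,param2=18,minRadius=15,maxRadius=36)
for u,v,r in k[0]:
    if v<230:print(u,v,r,onz(c,(u,v),.18).round(4),onz(c,(u,v),.092).round(4))
E
```

```text
11.0833 [0.53839947 0.16832359 0.36613073] 0.00029885827960153847 9.093757270361904
[402  28  18  25 310] [409.32903226  41.00322581] [0.6815 0.073  0.18  ]
[415 126  37  36 916] [434.5731441  142.76637555] [0.5988 0.0269 0.18  ]
[ 43 307  74  15 856] [ 81.49649533 312.96728972] [0.3627 0.3542 0.18  ]
181.5 119.5 34.3 [0.5825 0.2657 0.18  ] [0.5763 0.2879 0.092 ]
479.5 39.5 26.6 [0.6925 0.0121 0.18  ] [ 0.7145 -0.0306  0.092 ]
533.5 185.5 21.6 [ 0.574  -0.0799  0.18  ] [ 0.5656 -0.1462  0.092 ]
459.5 46.5 33.2 [0.6842 0.0279 0.18  ] [ 0.7041 -0.0108  0.092 ]
435.5 146.5 21.7 [0.5956 0.0251 0.18  ] [ 0.5927 -0.0143  0.092 ]
473.5 136.5 18.2 [ 0.6103 -0.0078  0.18  ] [ 0.6112 -0.0556  0.092 ]
509.5 191.5 15.3 [ 0.5645 -0.0586  0.18  ] [ 0.5537 -0.1195  0.092 ]
```

The pad top is at (0.599, 0.027), z 0.18, and will move about 6.6 mm towards the front when level. I'll approach above it with the fingers shut.

Emit:
send_rows:
  steps:
    - [0.012,-0.03,-0.02,0,0,0]
    - [0.024,-0.06,-0.035,0,0,0]
    - [0.036,-0.09,-0.05,0,0,0]
    - [0.048,-0.12,-0.065,0,0,0]
    - [0.06,-0.141,-0.08,0,0,0]

```text
clock: 11.55
tcp_pos: [0.599, 0.0231, 0.2863]
eef_rot: [[0.988, 0.154, -0.0], [0.154, -0.988, -0.002], [-0.0, 0.001, -1.0]]
wrist_force: [1.0, -0.5, 0.7]
opening: 0.0005
grip_force: 0.0
```

Emit:
send_rows:
  steps:
    - [0,0,-0.02,0,0,0]
    - [0,0,-0.04,0,0,0]
    - [0,0,-0.06,0,0,0]
    - [0,0,-0.07,0,0,0]
    - [0,0,-0.07,0,0,0]

```text
clock: 11.97
tcp_pos: [0.5968, 0.0267, 0.2142]
eef_rot: [[0.988, 0.157, -0.005], [0.157, -0.988, -0.001], [-0.005, 0.0, -1.0]]
wrist_force: [-0.5, 0.6, 1.5]
opening: 0.0002
grip_force: 0.0
```

Emit:
send_rows:
  steps:
    - [0,0,0,0,0,0]
    - [0,0,0,0,0,0]
    - [0,0,0,0,0,0]
    - [0,0,0,0,0,0]
    - [0,0,0,0,0,0]

```text
clock: 12.38
tcp_pos: [0.5992, 0.0266, 0.2181]
eef_rot: [[0.988, 0.157, 0.002], [0.157, -0.988, 0.0], [0.002, -0.0, -1.0]]
wrist_force: [-0.6, 0.1, 0.2]
opening: 0.0002
grip_force: 0.0
```

```bash
python3 - <<'E'
from h import *
s=state();print(s['clock'],s['tcp_pos'],s['qpos'].round(1),s['wrist_force'])
im=capture('scene')[...,::-1];cv2.imwrite('pics/s5.png',cv2.resize(im[170:310,190:350],None,fx=4,fy=4,interpolation=2))
E
```

```text
12.3833 [0.59919435 0.02655834 0.2180638 ] [-30.6  24.8  33.5  98.6 -15.3  61.1 -73. ] [-0.58454619  0.10426287  0.22054512]
```

View pics/s5.png

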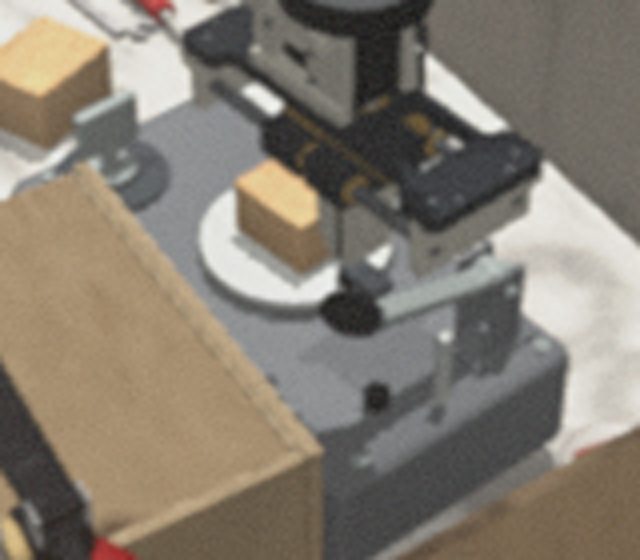

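The fingertips hang directly over the pad. Going down slowly.

Emit:
send_rows:
  steps:
    - [0,0,-0.008,0,0,0]
    - [0,0,-0.016,0,0,0]
    - [0,0,-0.024,0,0,0]
    - [0,0,-0.03,0,0,0]
    - [0,0,-0.033,0,0,0]

```text
clock: 12.85
tcp_pos: [0.5977, 0.0264, 0.1823]
eef_rot: [[0.988, 0.157, -0.002], [0.157, -0.988, -0.0], [-0.002, 0.0, -1.0]]
wrist_force: [0.8, -0.1, 0.2]
opening: 0.0004
grip_force: 0.0
```

Emit:
send_rows:
  steps:
    - [0,0,-0.002,0,0,0]
    - [0,0,-0.004,0,0,0]
    - [-0.001,0,-0.006,0,0,0]
    - [-0.001,0,-0.008,0,0,0]
    - [-0.002,0,-0.01,0,0,0]

```text
clock: 13.27
tcp_pos: [0.5971, 0.0262, 0.1745]
eef_rot: [[0.988, 0.156, 0.001], [0.156, -0.988, -0.0], [0.001, 0.0, -1.0]]
wrist_force: [0.2, -0.2, 3.8]
opening: 0.0006
grip_force: 1.8
```

Emit:
send_rows:
  steps:
    - [0,0,-0.002,0,0,0]
    - [-0.001,0,-0.004,0,0,0]
    - [-0.001,0,-0.006,0,0,0]
    - [-0.002,0,-0.008,0,0,0]
    - [-0.002,0,-0.01,0,0,0]

```text
clock: 13.68
tcp_pos: [0.5947, 0.026, 0.1641]
eef_rot: [[0.988, 0.156, 0.0], [0.156, -0.988, -0.0], [0.0, 0.0, -1.0]]
wrist_force: [-2.3, -2.4, 4.6]
opening: 0.0003
grip_force: 2.7
```

Emit:
send_rows:
  steps:
    - [0,0,-0.002,0,0,0]
    - [-0.001,0,-0.004,0,0,0]
    - [-0.001,0,-0.006,0,0,0]
    - [-0.002,0,-0.008,0,0,0]
    - [-0.002,0,-0.01,0,0,0]

```text
clock: 14.1
tcp_pos: [0.5931, 0.0259, 0.1543]
eef_rot: [[0.988, 0.156, 0.001], [0.156, -0.988, -0.0], [0.001, 0.001, -1.0]]
wrist_force: [-2.3, -2.8, 5.7]
opening: 0.0008
grip_force: 3.3
```

Emit:
send_rows:
  steps:
    - [0,0,0,0,0,0]
    - [0,0,-0.001,0,0,0]
    - [0,0,-0.001,0,0,0]
    - [0,0,-0.001,0,0,0]
    - [0,0,-0.001,0,0,0]

```text
clock: 14.52
tcp_pos: [0.5929, 0.0258, 0.1534]
eef_rot: [[0.988, 0.156, 0.001], [0.156, -0.988, -0.0], [0.001, 0.001, -1.0]]
wrist_force: [-1.5, -2.2, 6.8]
opening: 0.0005
grip_force: 3.3
```

```bash
python3 - <<'E'
from h import *
s=state();print(s['clock'],s['tcp_pos'],s['wrist_force'])
im=capture('scene')[...,::-1];c=camera_info('scene')
cv2.imwrite('pics/s6.png',cv2.resize(im[195:295,235:340],None,fx=6,fy=6,interpolation=cv2.INTER_CUBIC)[:598])
E
```

```text
14.5167 [0.59291936 0.02582025 0.15336297] [-1.54199634 -2.17709571  6.78002814]
```

View pics/s6.png

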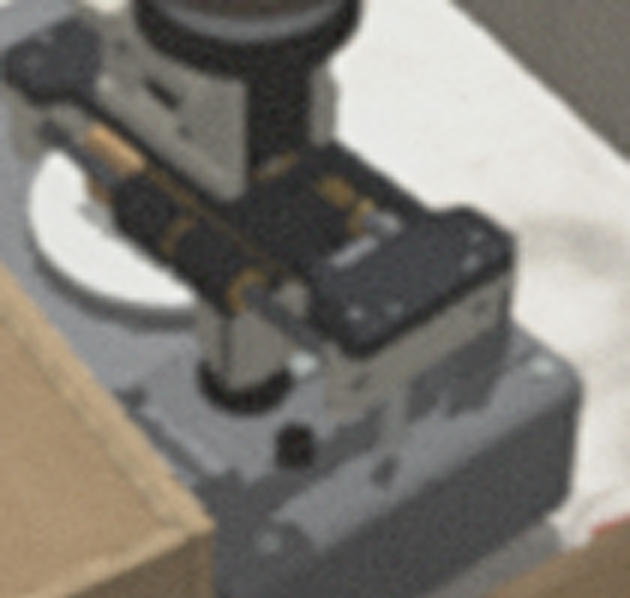

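The closed fingertips sit on the pad at (245,385). Height 0.1534 m and force 6.8 N both match level. I'll hold briefly and hand in.

Emit:
send_rows:
  steps:
    - [0,0,0,0,0,0]
    - [0,0,0,0,0,0]
    - [0,0,0,0,0,0]
    - [0,0,0,0,0,0]
    - [0,0,0,0,0,0]

```text
clock: 14.98
tcp_pos: [0.5929, 0.0258, 0.1534]
eef_rot: [[0.988, 0.156, 0.001], [0.156, -0.988, -0.001], [0.001, 0.001, -1.0]]
wrist_force: [-2.0, -2.9, 7.2]
opening: 0.0003
grip_force: 3.3
```

```bash
python3 -c "
from rig import *
s=state();print(s['tcp_pos'],s['wrist_force']);print(job_done())"
```

```text
[0.59294956 0.02577234 0.1533988 ] [-2.02714813 -2.94068233  7.20616597]
the job is handed in; nothing more can be done
None
```

I wound the key to the rib in three part turns and handed the job in at about 15 s with the fingertips holding the lever pad level (z 0.153 m, about 7 N); the hand-in returned no verdict, and I did not re-measure the block, tin and jar.

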